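# Find the hidden catch of the jewellery case

### The job

The dusty-pink jewellery case on the cork mat has six square wooden inlays in its flat lid, and one of them is a hidden push catch, sunk a hair below the lid with a thin dark gap round it. Feel over the inlays with the fingertips until you find the one that gives, press it right in so that the secret drawer springs out of the front of the case, and then take the hand away. Do not pick up or shift the ring cone on the lid or anything else on the table.

Things in the scene. Friction and masses are not known exactly. Their poses are not given: they have to be found in the camera images.
- case: Dusty-pink jewellery case, fixed to the table: 160 mm along its x, 270 mm along its y, 80 mm high. Origin: centre of its underside, 3 mm above the table on the cork mat; z up, so the flat lid face is at z = +80 mm. Its -x side is the front, where the secret drawer (206 mm wide, 40 mm high, no handle) comes out. The lid is rigid but for the catch.
- lid_grid (a point): Middle of the six inlay places, on the lid face, at (0, -31, +80) mm in the case's frame; axes as the case's. The places are 46 mm square, edges along x and y, centred 32 mm to either side of this point along x and at -63, 0 or +63 mm along y. Five hold solid wooden inlays, rigid and level with the lid; the sixth, a different one each time and not told, holds the catch.
- catch (a joint): Hidden push catch: a plate 41 mm square centred in one of the six places, of the inlays' wood, with a 2.5 mm dark gap all round, its face 1.5 mm below the lid. Slides straight down: 0 = up at rest, 0.006 m = fully in. It begins to move at 2 N, takes about 7 N fully in, lets the drawer go at about 4.5 mm, and springs back up when released.
- secret_drawer (a joint): The secret drawer: 0 = shut and latched, 0.040 m = fully out, towards the case's -x. Once the catch is pressed in, its own spring drives it out within about 1 s, and it stays out. It cannot be moved while latched.
- ring_cone: White ceramic ring cone, 34 mm across the foot, 50 mm high, standing loose on the lid near its +y end, 60 mm or more from the nearest inlay's centre. Origin: centre of its foot. A loose bystander: leave it where it stands.
- mug: Blue mug, 80 mm across, 85 mm high, behind the case (its +x side). Origin: centre of its underside. A loose bystander: leave it where it stands.
- bead_jar: Amber glass jar with brass cap, 52 mm across, 65 mm high, behind the case. Origin: centre of its underside. A loose bystander: leave it where it stands.
- pen_cup: Mint-green pen cup, 68 mm across, 100 mm high, pens up to 160 mm high, behind the case. Origin: centre of its underside. A loose bystander: leave it where it stands.
- tape_dispenser: Teal tape dispenser with a yellow roll, 110 x 50 x 75 mm, on the case's +y side. Origin: centre of its underside. A loose bystander: leave it where it stands.
- bead_tray: Pink open tray of beads, 150 x 100 x 30 mm, on the case's -y side. Origin: centre of its underside. A loose bystander: leave it where it stands.
- glasses: Folded brown spectacles, 120 mm wide, 42 mm high, front left of the case. Origin: under the bridge. A loose bystander: leave it where it stands.

How it is judged (in metres and radians):
On the way:
1. the fingers press the hidden catch in by at least 3 mm (value of joint catch above 0.003 m and contact force between the fingers and catch above 1 N), for 0.02 s.
At the end, for the whole second after the job is handed in: the secret drawer is at least 32 mm out and at rest, and the catch has sprung back up (less than 2 mm in) (value of joint secret_drawer above 0.032 m and velocity of joint secret_drawer below 0.005 m/s and value of joint catch below 0.002 m); the robot touches nothing.
It fails at once if the ring cone is lifted, carried or shifted by more than 20 mm (distance of ring_cone from where it was at the start of the episode above 0.02 m).
It fails at once if another loose thing on the table is lifted, carried or shifted by more than 20 mm (distance of any of mug, bead_jar, pen_cup, tape_dispenser, bead_tray, glasses from where it was at the start of the episode above 0.02 m).
It also fails if it takes over 51 s, if anything falls off the work surface, if the arm or the gripper's body presses on something with over 40 N, if the wrist force passes 120 N, or if a joint passes its speed limit or range.

### The arm

A 6-joint arm with a two-finger parallel gripper is mounted at the origin on the work surface. World frame = base frame: x ahead of the robot, y to its left, z up, the work surface at z = 0. Lengths are in mm, angles in degrees, forces in N, time in s.
With the tool pointing down it reaches from about 350 to 850 mm from the base axis. Payload 8.1 kg.
Tool frame: the origin (TCP) lies between the finger pads; the fingertips stand 22 mm ahead of it and the grasp point (between the pads) lies 3 mm ahead of it; z points along the fingers, y is the line along which they close (so a half turn about z gives the same grasp; the last joint's range is limited). The gripper opens to 85 mm and grips with 20 to 120 N. Pads are 22 mm wide; open, the fingers measure 114 mm over their backs; the gripper's body (76 mm by 85 mm) begins 54 mm behind the grasp point. The pads swing forward as they close: fully open they stand 13 mm farther back than shut.
Start: joints at [62.372, 7.471, 85.268, -0, 87.261, -4.893], TCP at [231.861, 553.395, 253.292] pointing down, gripper open.
Joint ranges: [-169.43, 169.43], [-51.17, 129.36], [1.28, 143.12], [-76.62, 256.62], [0, 156.53], [-152.29, 152.29]. Speed limits (degrees/s): [136.94, 136.94, 159.86, 180, 180, 180].

### API

Orientations are given as [roll, pitch, yaw] about the fixed x, y, z axes, in that order (R = Rz(yaw) Ry(pitch) Rx(roll)).
In Python, from bench import r, vision gives the robot as it stands.
- The arm moves only by the tool step_arm, never from a script. Its argument "targets" is a list that holds one entry, the list of rows, each a list of 6 numbers: the shift along the world's x, y, z in mm, then the turn, a rotation vector about the world's x, y, z in rad. In form: [[[x, y, z, rx, ry, rz], ...]]. A call has 1 to 12 rows; each row is the pose to reach, as a shift and turn from the pose commanded when the call began; what a row does not reach only later rows make up. A row lasts 1/12 s, in which the tool goes at most 41.7 mm and 7.16 degrees, less where a joint would pass 70% of its speed; a pose out of reach is approached as far as the arm can. A call with a gripper value outside its range is refused whole. "fingers" is the gripper's target within -1 to 1 (shut at 1, half-way at 0, fully open at -1), set as the call begins (left out, the last holds). The fingers move at their own pace and stop on an object; "newtons" is the grip in N (left out, the last holds). Time passes only in rows, so rows that repeat a pose let the fingers close. It gives the time, the measured TCP pose, the force, the opening and the grip force at its end, in the units of the state.
- r.sense(): the state, without advancing time (a new reading comes with each control period).
- vision.snapshot(name): name is "scene" or "top"; returns a dict with "img" (400x640x3 uint8, blue, green, red), "mtx" (3x3 intrinsics, pixels), "eye" and "attitude" of the camera in the world. Camera axes: x right, y up, looking along -z (the intrinsics and any distortion apply to the point x, -y, -z); pixel columns grow to the right and rows downward; lengths in mm; the calibration is good to about 2 mm. A picture is of the moment at which its call begins. There is no depth.
- r.hand_in(): hands the job in; it is judged then, once.
The state is a dict: "time": time; "joint_pos": joint angles; "qd": joint speeds; "joint_efforts": joint torques, N m; "tool_pos": TCP position; "tcp_rot": TCP orientation; "ft_force": force on the tool from outside, world axes, zero at the start; "wrist_torque": the same for the moment, N m; "finger_gap": finger opening in mm; "grip_force": force on a finger pad.
Only numpy, scipy, OpenCV 4.12 (cv2) and the standard library are available. Lean on these libraries where they do the work, as an engineer would, in place of code of your own. Each camera call takes 0.05 s, during which the arm holds its last target. There are 200 camera calls.

## Working session

There is one attempt and no reset: what is moved stays moved. The work goes in short steps, Python scripts to look and compute and a tool call to move; the robot and the scene stay as the last step left them, time stands still between calls to the robot, and variables do not carry over. Pictures are saved under pics/ and viewed, at most 10 in all, crops included, and the job is handed in when it is done.

Besides the shell and the picture viewer there is one more tool, called after "Call:" as name(argument=value, ...), one argument or row to a line, values as JSON. step_arm: Moves the arm, as the interface text tells. Its arguments: {"type":"object","properties":{"targets":{"type":"array"},"fingers":{"type":"number"},"newtons":{"type":"number"}},"required":["targets"]}

```bash
mkdir -p pics; python3 - <<'E'
from bench import r, vision
import cv2, pickle
for n in ("top","scene"):
    s=vision.snapshot(n); pickle.dump(s,open(n+".pkl","wb")); cv2.imwrite(f"pics/{n}0.png",s["img"])
    print(n,s["mtx"],s["eye"],s["attitude"],[k for k in s])
print(r.sense())
E
```

```text
top [[508.31116117   0.         316.54622337]
 [  0.         508.31116117 203.82654909]
 [  0.           0.           1.        ]] [ 437.29928794   39.05394764 1301.42477981] [  6.27595754  -0.72312975 -88.68632556] ['img', 'mtx', 'eye', 'attitude']
scene [[396.71470649   0.         321.01192743]
 [  0.         396.71470649 200.13919879]
 [  0.           0.           1.        ]] [925.05356404 635.14852589 686.59842876] [ 47.58950454  -0.56393442 151.08094087] ['img', 'mtx', 'eye', 'attitude']
{'time': 0.1, 'joint_pos': array([ 6.23704939e+01,  7.51069163e+00,  8.53257268e+01,  8.00570702e-04,
        8.72621259e+01, -4.89205361e+00]), 'qd': array([ 0.09406326, -0.07197804, -0.10537776,  0.06191382, -0.00201961,
       -0.0032911 ]), 'joint_efforts': array([ 7.53635086e-04, -5.70948565e+01, -5.01944983e+01, -1.75602208e-04,
        8.14482453e-03,  7.14646058e-05]), 'tool_pos': array([231.64740331, 552.95945609, 252.32448574]), 'tcp_rot': array([-1.79901883e+02, -9.20041179e-03,  1.57262501e+02]), 'ft_force': array([0.70582061, 0.52509507, 0.55292275]), 'wrist_torque': array([-0.00114462,  0.00075192, -0.05991369]), 'grip_force': 0.0, 'finger_gap': 85.43842216779976}
```

View pics/top0.png

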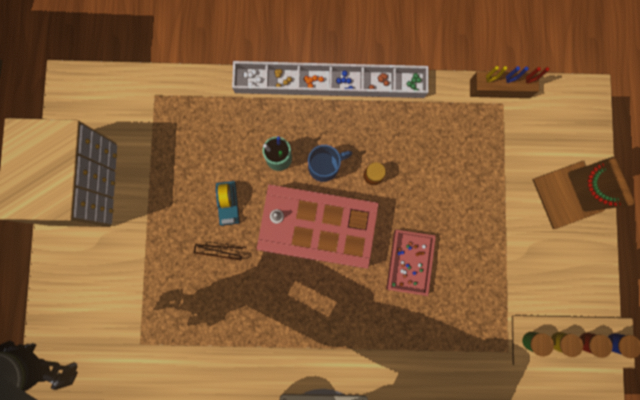

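View pics/scene0.png

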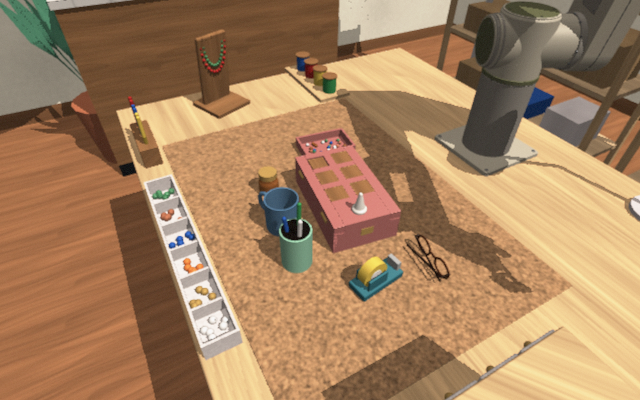

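The top view shows the case with six inlays, columns 295–370 and rows 200–255. The inlay at about (358,219), on the +x, -y corner, has a dark outline, and the scene view agrees at (318,162). The cone is at (277,215).

```bash
cat > h.py <<'E'
import numpy as np, cv2
from scipy.spatial.transform import Rotation as R
def cast(s,px,z):
    d=np.linalg.inv(s["mtx"])@np.array([px[0],px[1],1.]); d=R.from_euler("xyz",s["attitude"],degrees=True).apply(d*[1,-1,-1])
    e=np.array(s["eye"]); return e+d*(z-e[2])/d[2]
E
python3 - <<'E'
import pickle; from h import *
for n,(x0,x1,y0,y1) in dict(top=(285,375,190,265),scene=(290,380,140,215)).items():
    s=pickle.load(open(n+".pkl","rb")); im=s["img"][y0:y1,x0:x1]
    hsv=cv2.cvtColor(im,cv2.COLOR_BGR2HSV); print(n,cv2.mean(hsv)[:3])
    m=cv2.inRange(hsv,(8,60,40),(25,255,255))
    _,_,st,c=cv2.connectedComponentsWithStats(m)
    for t,p in zip(st[1:],c[1:]):
        if t[4]>60:
            p=p+[x0,y0]; print(p.round(1),t[2:],cast(s,p,83).round(1))
    big=cv2.resize(im,None,fx=6,fy=6,interpolation=cv2.INTER_CUBIC); cv2.imwrite(f"pics/{n}c.png",big)
s=pickle.load(open("top.pkl","rb"))
for p in [(267,186),(378,202),(369,267),(258,248)]: print("corner",cast(s,p,83).round(0))
print("cone foot",cast(s,(277,217),83).round(0))
E
```

```text
top (7.18562962962963, 147.33481481481482, 143.49303703703703)
[351.  193.6] [ 68  12 431] [598.6 -56.   83. ]
[306.4 210.4] [ 22  22 362] [555.1  50.7  83. ]
[332.3 214.8] [ 21  21 358] [545.9 -11.7  83. ]
[357.9 219.2] [ 19  19 311] [536.7 -73.6  83. ]
[301.9 236.7] [ 21  22 364] [491.6  60.   83. ]
[327.8 241. ] [ 21  21 368] [482.8  -2.3  83. ]
[372.6 252.2] [  6  35 106] [ 458.7 -109.8   83. ]
[353.9 245.5] [ 21  22 366] [473.5 -65.   83. ]
[304.9 261.2] [ 57  10 298] [433.4  51.4  83. ]
scene (11.843407407407406, 116.73585185185185, 172.30488888888888)
[297.  177.7] [ 24  75 551] [612.4 -37.6  83. ]
[369.4 154. ] [ 28  41 656] [404.2 -36.2  83. ]
[340.9 156.9] [ 23  13 190] [475.9 -60.1  83. ]
[317.5 162.4] [ 21  12 174] [540.1 -67.8  83. ]
[350.8 171.2] [ 24  15 219] [485.1   2.2  83. ]
[326.4 176.9] [ 24  15 233] [548.6  -7.   83. ]
[361.3 186.8] [ 26  16 246] [494.5  63.8  83. ]
[336.2 193. ] [ 25  17 264] [557.7  54.8  83. ]
corner [612. 148.  83.]
corner [ 580. -122.   83.]
corner [ 423. -102.   83.]
corner [462. 164.  83.]
cone foot [537. 121.  83.]
```

View pics/topc.png

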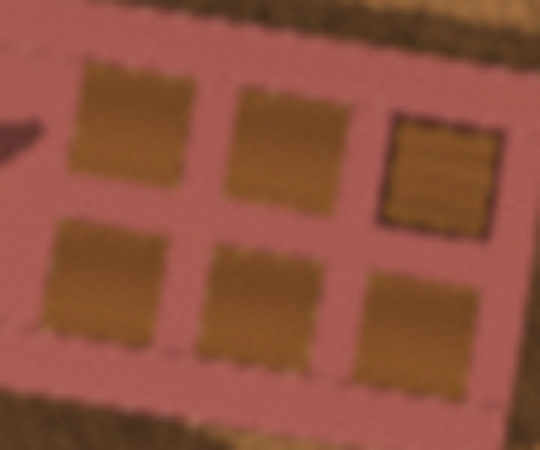

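The catch is at about (538, -71) at lid height 83 (mean of both views), and the case yaw is about -8.4°. I'll shut the fingers and travel high, turning to the case axes.

Call:
step_arm(
  targets=[
    [[8,-16,0,0,0,0.02],[22,-45,0,0,0,0.05],[40,-80,0,0,0,0.08],[58,-116,0,0,0,0.11],[75,-152,0,0,0,0.14],[93,-188,0,0,0,0.17],[110,-224,0,0,0,0.2],[128,-260,0,0,0,0.23],[146,-296,0,0,0,0.25],[163,-332,0,0,0,0.25],[180,-368,0,0,0,0.25],[198,-404,0,0,0,0.25]],
  ],
  fingers=1,
  newtons=40,
)

```text
time: 1.1
tool_pos: [430.0, 147.5, 253.1]
tcp_rot: [180.0, -0.0, 171.6]
ft_force: [1.6, 0.9, 0.1]
finger_gap: 0.2
grip_force: 0.0
```

Call:
step_arm(
  targets=[
    [[17,-35,-8,0,0,0],[34,-70,-20,0,0,0],[52,-106,-35,0,0,0],[70,-142,-55,0,0,0],[86,-176,-70,0,0,0],[97,-200,-85,0,0,0],[104,-214,-95,0,0,0],[108,-220,-100,0,0,0],[108,-220,-105,0,0,0],[108,-220,-105,0,0,0],[108,-220,-105,0,0,0],[108,-220,-105,0,0,0]],
  ],
)

```text
time: 2.1
tool_pos: [538.1, -69.4, 149.2]
tcp_rot: [180.0, 0.1, 171.7]
ft_force: [0.6, -0.7, 0.3]
finger_gap: -0.1
grip_force: 0.0
```

```bash
python3 - <<'E'
from bench import r, vision
import cv2, numpy as np
s=vision.snapshot("scene")["img"][90:215,260:400]; t=vision.snapshot("top")["img"][170:270,300:400]
print(r.sense()["tool_pos"],r.sense()["ft_force"])
a=cv2.resize(s,None,fx=3,fy=3,interpolation=2); b=cv2.resize(t,(375,375),interpolation=2)
cv2.imwrite("pics/near.png",np.hstack([a,b]))
E
```

```text
[538.20613868 -69.64572257 149.32108641] [-0.3231447  -0.36055675 -0.61475341]
```

View pics/near.png

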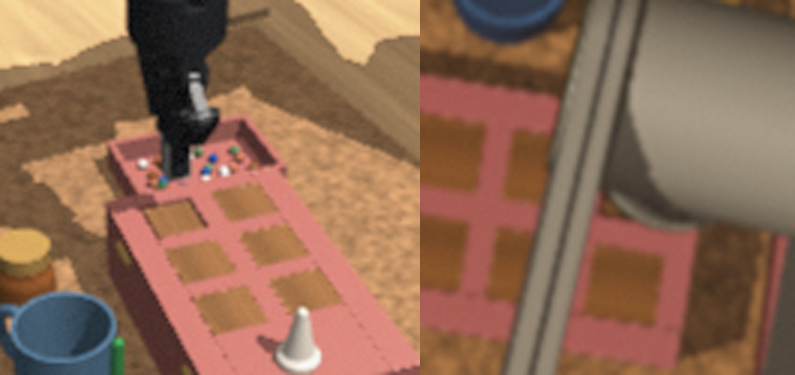

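The fingertips are above the dark-edged inlay, with the tip at crop (175,180) and the plate at (175,217). The way straight down is clear, so I'll lower to just above the lid and then feel.

Call:
step_arm(
  targets=[
    [[0,-1,-8,0,0,0],[0,-1,-20,0,0,0],[0,-1,-30,0,0,0],[0,-1,-37,0,0,0],[0,-1,-40,0,0,0],[0,-1,-42,0,0,0],[0,-1,-44,0,0,0],[0,-1,-45,0,0,0],[0,-1,-46,0,0,0],[0,-1,-47,0,0,0],[0,-1,-47,0,0,0]],
  ],
)

```text
time: 3.12
tool_pos: [538.0, -71.7, 101.7]
tcp_rot: [-180.0, 0.0, 171.6]
ft_force: [-3.4, 0.9, 4.7]
finger_gap: 0.0
grip_force: 1.8
```

At 4.7 N the tip is already below the lid face, so this plate gives. Next I'll press it right in.

Call:
step_arm(
  targets=[
    [[0,0,-1,0,0,0],[0,0,-2,0,0,0],[0,0,-3,0,0,0],[0,0,-4,0,0,0],[0,0,-5,0,0,0],[0,0,-5,0,0,0],[0,0,-5,0,0,0]],
  ],
)

```text
time: 3.7
tool_pos: [538.2, -71.7, 97.5]
tcp_rot: [-180.0, 0.0, 171.6]
ft_force: [-5.2, 0.5, 14.4]
finger_gap: -0.1
grip_force: 7.0
```

14.4 N is past the 7 N full-in force, so the plate is at its stop. I'll lift away.

Call:
step_arm(
  targets=[
    [[0,0,0,0,0,0],[0,0,5,0,0,0],[0,0,15,0,0,0],[0,0,35,0,0,0],[0,0,60,0,0,0],[0,0,90,0,0,0],[0,0,120,0,0,0],[0,0,145,0,0,0],[-5,20,155,0,0,0],[-15,50,155,0,0,0],[-30,85,155,0,0,0],[-45,120,155,0,0,0]],
  ],
)

```text
time: 4.7
tool_pos: [492.5, 49.1, 252.1]
tcp_rot: [180.0, 0.1, 171.5]
ft_force: [-0.2, -0.0, 0.3]
finger_gap: 0.2
grip_force: 0.0
```

Call:
step_arm(
  targets=[
    [[-17,35,0,0,0,0],[-34,70,0,0,0,0],[-52,106,0,0,0,0],[-70,142,0,0,0,0],[-87,177,0,0,0,0],[-105,212,0,0,0,0],[-122,247,0,0,0,0],[-135,275,0,0,0,0],[-142,290,0,0,0,0],[-145,295,0,0,0,0],[-145,295,0,0,0,0],[-145,295,0,0,0,0]],
  ],
)

```text
time: 5.7
tool_pos: [348.1, 342.9, 251.4]
tcp_rot: [-180.0, 0.0, 171.6]
ft_force: [0.5, -0.8, 0.2]
finger_gap: -0.1
grip_force: 0.0
```

```bash
python3 - <<'E'
from bench import r, vision
import cv2, numpy as np
t=vision.snapshot("top")["img"][130:310,180:450]
s=r.sense(); print(s["time"],s["tool_pos"],s["ft_force"],abs(s["qd"]).max())
cv2.imwrite("pics/after.png",cv2.resize(t,None,fx=2.8,fy=2.8,interpolation=2))
E
```

```text
5.75 [348.38561012 342.55515688 251.37075078] [-0.10772754  0.22676104 -0.48511225] 1.0503013954635732
```

View pics/after.png

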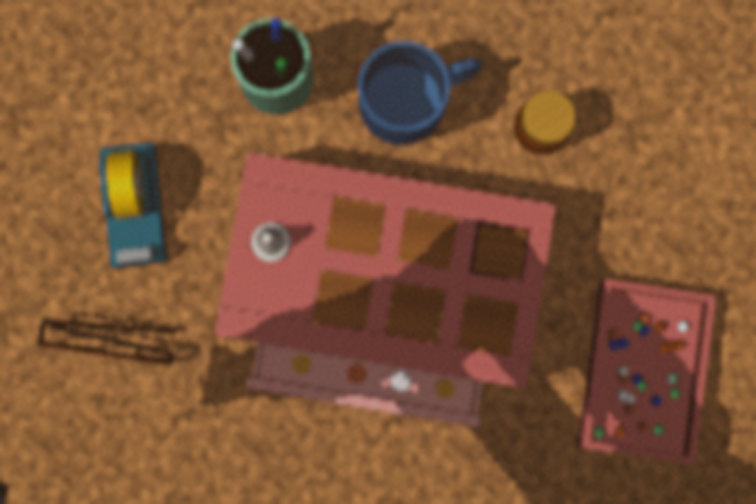

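The drawer is out at the front (crop rows 345–425), and the cone at (270,241) and everything else stand where they were. The arm is clear, so I'll hand in.

```bash
python3 -c "
from bench import r
print(r.hand_in())"
```

```text
the job is handed in; nothing more can be done
None
```

The catch was the inlay at the case's +x, -y corner; I pressed it fully in, the secret drawer sprang out, the hand is clear with nothing else visibly moved, and the job is handed in (no verdict was returned).

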